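# Open a sealer tank whose cap has an unknown hand

## Task

The sealer spray tank bolted to the bench is closed by a quarter-turn cap, and nobody knows whether it loosens clockwise or anticlockwise: find out by trying to turn it by its bar grip, first one way and, if it is blocked, the other, and turn it the way it gives until it is free. Then lift the cap off and finish while still holding it in the gripper, upright and still, about ten centimetres above its seat over the tank's mouth; do not set it down at the end. Leave the jug, the carton and the grout float beside it where they are.

Things in the scene. Friction and masses are not known exactly. Their poses are not given: they have to be found in the camera images.
- tank: Grey round spray tank, 136 mm across, 82 mm tall, with a steel neck 92 mm across whose rim is 137 mm above the bench. Fixed to the bench by a square foot 170 mm wide. Origin on its upright axis at bench height. A brass outlet sticks out along its +x to 112 mm from the axis, 45 mm up. While the cap is locked, the cap's bar grip lies along the tank's x axis.
- tank_mouth (a point): Centre of the tank's round mouth, on its axis, level with the neck's rim. Under the mouth two lips hook the cap: locked, it turns but cannot be pulled off. One way (hidden, differs between starts) is blocked hard after 10 to 20 degrees; the other way runs easily to an end stop about 70 degrees from locked. From about 55 degrees up to that stop the cap lifts straight off.
- cap_grip (a point): Point on the cap's axis at which to grip it: the middle of the bar grip's length, 12 mm below its top, 24 mm above the disc. The bar grip (black plastic) is 54 mm long (x), 14 mm thick (y), 36 mm tall; grip it across the 14 mm from above. Seated, this point is 164 mm above the bench, 27 mm above tank_mouth. z is up.
- cap: Aluminium cap, about 250 g, lying loose in the neck, axes as cap_grip. Disc 64 mm across, 10 mm thick, sunk 7 mm into the neck; origin at the centre of the disc's underside. Below it a stem with a cross-bar 48 mm long, in line with the grip, reaches 16 mm under the disc and needs 28 mm of lift to clear the rim. Turns with little friction; let go, it stays where it was turned to.
- jug: Loose white plastic jug, 90 x 120 x 150 mm with neck and handle to 192 mm, origin under its centre. Bystander, leave alone.
- carton: Loose cardboard carton 110 x 150 x 90 mm, origin under its centre. Bystander, leave alone.
- float: Loose grout float, sole 200 x 85 mm, 60 mm tall with its wooden handle, origin under its centre. Bystander, leave alone.
Mind the look-alikes: they are no part of the job. There is more than one size of the cap; the job needs the largest.

How it is judged:
By the outcome, as a careful person would: the job done as asked, in the order asked, and still so for the second after the job is handed in, while the arm keeps its last pose, push and grip.
It also fails if it takes over 64 s, if anything falls off the work surface, if the arm or the gripper's body presses on something with over 40 N, if the wrist force passes 120 N, or if a joint passes its speed limit or range.

## Robot

A 6-joint arm with a two-finger parallel gripper is mounted at the origin on the work surface. World frame = base frame: x ahead of the robot, y to its left, z up, the work surface at z = 0. Lengths are in m, angles in rad, forces in N, time in s.
With the tool pointing down it reaches from about 0.3 to 0.775 m from the base axis. Payload 14.6 kg.
Tool frame: the origin (TCP) lies midway between the tips of the shut fingers; the grasp point (between the pads) lies 19 mm behind it (grasp_offset is the distance from the TCP to the grasp point, in m); z points along the fingers, y is the line along which they close (so a half turn about z gives the same grasp; the last joint's range is limited). The gripper opens to 94 mm and grips with 3 to 60 N. Pads are 16 mm wide; open, the fingers measure 119 mm over their backs; the gripper's body (75 mm by 177 mm) begins 78 mm behind the grasp point.
Start: joints at [-1.233, 0.3, 1.521, -0, 1.321, -0.067], TCP at [0.217, -0.506, 0.205] pointing down, gripper open.
Joint ranges: [-3.03, 3.03], [-0.79, 2.21], [0.23, 2.52], [-1.04, 4.18], [0, 3.07], [-2.55, 2.55]. Speed limits (rad/s): [2.22, 2.22, 2.57, 3.14, 3.14, 3.14].

## Interface

Orientations are given as [roll, pitch, yaw] about the fixed x, y, z axes, in that order (R = Rz(yaw) Ry(pitch) Rx(roll)).
In Python, from station import * gives the robot as it stands. The module is installed in compiled form; this text tells all that it offers.
- The arm moves only by the tool send_rows, never from a script. Its argument "rows" is a list of rows, each an object of numbers: "dx", "dy", "dz": the shift along the tool's x, y, z in mm; "roll": the turn about the tool's z in degrees; "jaw": the closure, from -1 (fully open) to 1 (shut). In form: [{"dx": .., "dy": .., "dz": .., "roll": .., "jaw": ..}, ...]. A call has 1 to 12 rows; each row shifts and turns the commanded pose from where the row before left it, along the tool's axes as they then stand; what a row does not reach is not made up. A row lasts 1/12 s, in which the tool goes at most 41.7 mm and 7.16 degrees, less where a joint would pass 70% of its speed; a pose out of reach is approached as far as the arm can. A call is refused whole if a number of a shift passes 41.7 or a number of a turn 7.16, either way. A call with a gripper value outside its range is refused whole. The fingers move at their own pace and stop on an object; "force" is the grip in N (left out, the last holds). Time passes only in rows, so rows that do not move let the fingers close. It gives the time, the measured TCP pose, the force, the opening and the grip force at its end, in the units of the state.
- get_obs(): the state, without advancing time (a new reading comes with each control period).
- camera(name): name is "scene" or "top" or "wrist"; returns a dict with "frame" (420x560x3 uint8, red, green, blue), "z_map" (420x560 float32, m along the optical axis (not along the pixel's ray), 0 where there is no reading), "camera_matrix" (3x3 intrinsics, pixels), "D" ([k1, k2, p1, p2, k3] as OpenCV has them; the pictures are not rectified), "rvec" (rotation vector, rad) and "tvec" (3), from world to camera coordinates, as OpenCV has them. Camera axes: x right, y down, z forward; pixel columns grow to the right and rows downward; lengths in m; the calibration is good to about 2 mm. A picture is of the moment at which its call begins.
- hand_in(): hands the job in; it is judged then, once.
The state is a dict: "time_s": time; "qpos": joint angles; "joint_vel": joint speeds; "tau": joint torques, N m; "ee_pos": TCP position; "eef_rot": TCP orientation; "force": force on the tool from outside, world axes, zero at the start; "moment": the same for the moment, N m; "grip_width": finger opening in m; "grip_force": force on a finger pad.
Only numpy, scipy, OpenCV 4.12 (cv2) and the standard library are available. Lean on these libraries where they do the work, as an engineer would, in place of code of your own. Each camera call takes 0.05 s, during which the arm holds its last target. There are 200 camera calls.

## Working session

There is one attempt and no reset: what is moved stays moved. The work goes in short steps, Python scripts to look and compute and a tool call to move; the robot and the scene stay as the last step left them, time stands still between calls to the robot, and variables do not carry over. Pictures are saved under pics/ and viewed, at most 10 in all, crops included, and the job is handed in when it is done.

Besides the shell and the picture viewer there is one more tool, called after "Emit:" as name(argument=value, ...) on one line, values as JSON. send_rows: Moves the arm, as the interface text tells. Its arguments: {"type":"object","properties":{"rows":{"type":"array"},"force":{"type":"number"}},"required":["rows"]}

```bash
mkdir -p pics; cat > h.py <<'E'
from station import *
import cv2, numpy as np
def cam(n):
    c=camera(n); c['R']=cv2.Rodrigues(np.array(c['rvec'],float))[0]; c['t']=np.array(c['tvec'],float).reshape(3); return c
def pts(c):
    """world xyz map from z_map"""
    z=c['z_map']; h,w=z.shape
    u,v=np.meshgrid(np.arange(w),np.arange(h))
    p=cv2.undistortPoints(np.stack([u,v],-1).reshape(-1,1,2).astype(float),np.array(c['camera_matrix'],float),np.array(c['D'],float)).reshape(h,w,2)
    P=np.dstack([p*z[...,None],z]); W=(P-c['t'])@c['R']; W[z==0]=np.nan; return W
E
python3 - <<'E'
from h import *
a=cam('top');b=cam('scene')
im=np.hstack([a['frame'],b['frame']])
for n,c in(('top',a),('scene',b)):
    cv2.imwrite(f'pics/{n}0.png',c['frame'][...,::-1]); print(n,-c['R'].T@c['t'])
np.save('W.npy',pts(a))
print(get_obs())
E
```

```text
top [0.37462693 0.04675931 1.08589068]
scene [ 1.17645661 -0.71689597  0.95460459]
{'time_s': 0.1, 'qpos': array([-1.23255986e+00,  3.00412027e-01,  1.52151130e+00, -3.34899317e-05,
        1.32069017e+00, -6.66228914e-02]), 'joint_vel': array([-0.00014097, -0.00033022, -0.0013815 , -0.00028804, -0.00231181,
       -0.00107494]), 'tau': array([ 1.55457914e-03, -5.32649946e+01, -3.53286195e+01,  7.10146339e-02,
        2.34560575e-02, -6.10813800e-05]), 'ee_pos': array([ 0.21654011, -0.50532817,  0.20494825]), 'eef_rot': array([-3.14057191e+00, -3.55940138e-05,  4.04867641e-01]), 'force': array([ 0.56412137,  0.10960813, -0.09606729]), 'moment': array([-0.00369296, -0.02001316, -0.03579363]), 'grip_force': 0.0, 'grip_width': 0.09387785965966529}
```

View pics/top0.png

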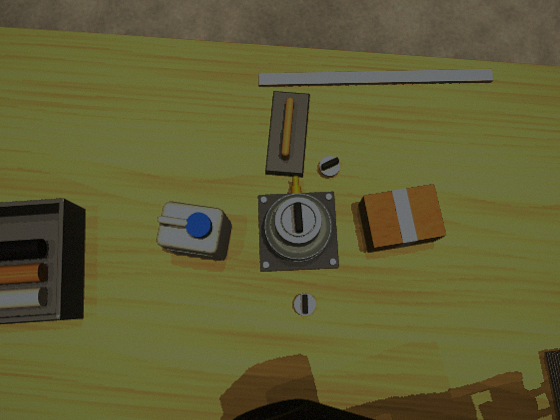

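View pics/scene0.png

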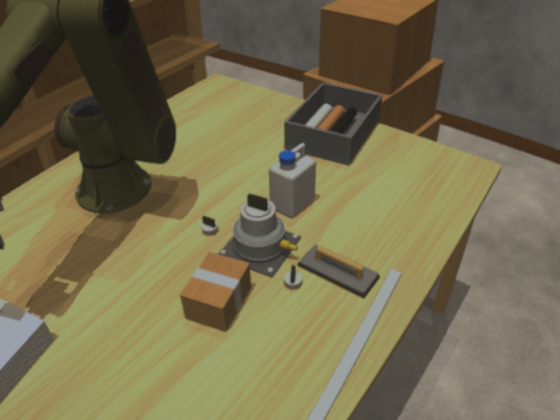

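The top view shows the tank at about (299,228), its black bar roughly vertical in the image at (298,217), and the brass outlet pointing up (+x) at (296,185). Two small loose look-alike caps lie at (329,166) and (305,304). The jug is on the left and the carton on the right. Next I measure the bar.

```bash
python3 - <<'E'
from h import *
c=cam('top');W=pts(c);f=c['frame'].astype(int)
R=np.zeros(f.shape[:2],bool);R[185:275,255:345]=1
m=R&(abs(W[...,2]-.176)<.008)
def rect(m):
    p=W[m]; r=cv2.minAreaRect(p[:,:2].astype(np.float32)); return len(p),p.mean(0).round(4),r
print('bar',rect(m), np.nanpercentile(W[m][:,2],[5,50,95]))
d=R&(abs(W[...,2]-.140)<.006); print('disc/neck',cv2.minEnclosingCircle(W[d][:,:2].astype(np.float32)),d.sum())
ft=R&(W[...,2]<.02)&(W[...,2]>.003); print('foot',rect(ft))
br=R&(f[...,0]>150)&(f[...,2]<60)&(W[...,2]>.03)&(W[...,2]<.07); print('brass',rect(br) if br.any() else 0)
# colour-based bar: dark, cast onto z=.176
dk=R&(f.max(2)<45); n,l,s,ce=cv2.connectedComponentsWithStats(dk.astype(np.uint8))
for i in range(1,n):
    if s[i,4]>60: print(s[i],ce[i],np.nanmedian(W[l==i],0))
K=np.array(c['camera_matrix']);
def ray(u,v,z):
    p=cv2.undistortPoints(np.array([[[u,v]]],float),K,np.array(c['D'],float))[0,0]
    d=c['R'].T@np.r_[p,1];o=-c['R'].T@c['t'];return o+d*(z-o[2])/d[2]
v,u=np.nonzero(m);(cc,sz,an)=cv2.minAreaRect(np.c_[u,v].astype(np.float32));print(cc,sz,an,ray(*cc,.176))
for n,rg in(('jug',(150,240,195,265)),('carton',(350,450,180,255)),('float',(260,315,88,178))):
    q=W[rg[2]:rg[3],rg[0]:rg[1]].reshape(-1,3);q=q[q[:,2]>.02];print(n,q.min(0),q.max(0))
E
```

```text
bar (209, array([0.55  , 0.0546, 0.1751]), ((0.5513964891433716, 0.05478867515921593), (0.05373959615826607, 0.014015000313520432), 9.061336517333984)) [0.17216059 0.17505758 0.17824591]
disc/neck ((0.5509992241859436, 0.05459436774253845), 0.04591444507241249) 1333
foot (2427, array([0.5357, 0.0541, 0.0078]), ((0.5562829971313477, 0.05025356262922287), (0.1985907405614853, 0.19831927120685577), 4.6206889152526855))
brass 0
[293 202  10  31 231] [297.82251082 217.35497835] [0.54858691 0.05433103 0.17484671]
[261 211  50  54 271] [274.10701107 245.64944649] [0.50558226 0.11069182 0.00872361]
[275 230  44  17 148] [293.23648649 240.62162162] [0.51136341 0.06223445 0.10811978]
(297.7794494628906, 216.13233947753906) (28.147615432739258, 7.516257286071777) 85.60128784179688 [0.55047492 0.05468338 0.176     ]
jug [0.47022521 0.19893144 0.02002725] [0.56650905 0.32318874 0.19489363]
carton [ 0.515237   -0.24439407  0.02006968] [ 0.65813783 -0.07421448  0.09614438]
float [0.65883021 0.0552482  0.02001288] [0.86760554 0.13509201 0.06398144]
```

Emit:
send_rows(rows=[{"dz": -15, "roll": 5.7, "jaw": -1}, {"dz": -15, "roll": 5.7, "jaw": -1}, {"dz": -15, "roll": 5.7, "jaw": -1}, {"dx": 10, "dy": -13, "jaw": -1}, {"dx": 19.5, "dy": -26.1, "jaw": -1}, {"dx": 19.5, "dy": -26.1, "jaw": -1}, {"dx": 19.5, "dy": -26.1, "jaw": -1}, {"dx": 19.5, "dy": -26.1, "jaw": -1}, {"dx": 19.5, "dy": -26.1, "jaw": -1}, {"dx": 19.5, "dy": -26.1, "jaw": -1}, {"dx": 19.5, "dy": -26.1, "jaw": -1}, {"dx": 19.5, "dy": -26.1, "jaw": -1}])

```text
invalid input at $.rows[0]: expected keys dx, dy, dz, roll, jaw
```

Emit:
send_rows(rows=[{"dx": 19.5, "dy": -26.1, "jaw": -1}, {"dx": 19.5, "dy": -26.1, "jaw": -1}, {"dx": 19.5, "dy": -26.1, "jaw": -1}, {"dx": 19.5, "dy": -26.1, "jaw": -1}, {"dx": 19.5, "dy": -26.1, "jaw": -1}, {"dx": 19.5, "dy": -26.1, "jaw": -1}, {"dx": 19.5, "dy": -26.1, "jaw": -1}, {"dx": 19.5, "dy": -26.1, "jaw": -1}, {"dx": 19.5, "dy": -26.1, "jaw": -1}, {"dx": 19.5, "dy": -26.1, "jaw": -1}, {"dx": 19.5, "dy": -26.1, "jaw": -1}, {"jaw": -1}])

```text
invalid input at $.rows[0]: expected keys dx, dy, dz, roll, jaw
```

Emit:
send_rows(rows=[{"dx": 0, "dy": 0, "dz": -15, "roll": 5.7, "jaw": -1}, {"dx": 0, "dy": 0, "dz": -15, "roll": 5.7, "jaw": -1}, {"dx": 0, "dy": 0, "dz": -15, "roll": 5.7, "jaw": -1}, {"dx": 10, "dy": -13, "dz": 0, "roll": 0, "jaw": -1}, {"dx": 20, "dy": -26, "dz": 0, "roll": 0, "jaw": -1}, {"dx": 20, "dy": -26, "dz": 0, "roll": 0, "jaw": -1}, {"dx": 20, "dy": -26, "dz": 0, "roll": 0, "jaw": -1}, {"dx": 20, "dy": -26, "dz": 0, "roll": 0, "jaw": -1}, {"dx": 20, "dy": -26, "dz": 0, "roll": 0, "jaw": -1}, {"dx": 20, "dy": -26, "dz": 0, "roll": 0, "jaw": -1}, {"dx": 20, "dy": -26, "dz": 0, "roll": 0, "jaw": -1}, {"dx": 20, "dy": -26, "dz": 0, "roll": 0, "jaw": -1}])

```text
time_s: 1.15
ee_pos: [0.3626, -0.2662, 0.2504]
eef_rot: [-3.142, 0.0, 0.106]
force: [0.1, -0.7, 0.7]
grip_width: 0.094
grip_force: 0.0
```

Emit:
send_rows(rows=[{"dx": 20, "dy": -26, "dz": 0, "roll": 0, "jaw": -1}, {"dx": 20, "dy": -26, "dz": 0, "roll": 0, "jaw": -1}, {"dx": 20, "dy": -26, "dz": 0, "roll": 0, "jaw": -1}, {"dx": 20, "dy": -26, "dz": 0, "roll": 0, "jaw": -1}, {"dx": 20, "dy": -26, "dz": 0, "roll": 0, "jaw": -1}, {"dx": 20, "dy": -26, "dz": 0, "roll": 0, "jaw": -1}, {"dx": 20, "dy": -26, "dz": 0, "roll": 0, "jaw": -1}, {"dx": 20, "dy": -26, "dz": 0, "roll": 0, "jaw": -1}, {"dx": 20, "dy": -26, "dz": 0, "roll": 0, "jaw": -1}, {"dx": 10, "dy": -26, "dz": 0, "roll": 0, "jaw": -1}, {"dx": 0, "dy": -13, "dz": 0, "roll": 0, "jaw": -1}, {"dx": 0, "dy": 0, "dz": 0, "roll": 0, "jaw": -1}])

```text
time_s: 2.15
ee_pos: [0.5218, 0.0259, 0.25]
eef_rot: [-3.141, 0.001, 0.109]
force: [-0.1, -0.7, -0.3]
grip_width: 0.094
grip_force: 0.0
```

```bash
python3 - <<'E'
from h import *
o=get_obs();print(o['ee_pos'],o['eef_rot'],o['qpos'],o['force'])
c=cam('wrist');cv2.imwrite('pics/w1.png',c['frame'][...,::-1]);W=pts(c)
m=(abs(W[...,2]-.176)<.006)&(np.hypot(W[...,0]-.551,W[...,1]-.0546)<.035)
p=W[m];print(len(p),p.mean(0),cv2.minAreaRect(p[:,:2].astype(np.float32)))
e=np.linalg.eigh(np.cov(p[:,:2].T))[1][:,1];print('bar angle',np.degrees(np.arctan(e[1]/e[0])))
E
```

```text
[0.52177896 0.0258961  0.25002446] [-3.14125861e+00  9.31167563e-04  1.09099174e-01] [-2.06356021e-02  2.06982934e-01  1.53304590e+00  2.13793552e-04
  1.40253038e+00  1.44102580e+00] [-0.14992223 -0.74810615 -0.33297336]
1242 [0.55294338 0.05354018 0.17527579] ((0.5519335865974426, 0.053668469190597534), (0.05385783314704895, 0.014105431735515594), 9.13587760925293)
bar angle 9.067901057865386
```

View pics/w1.png

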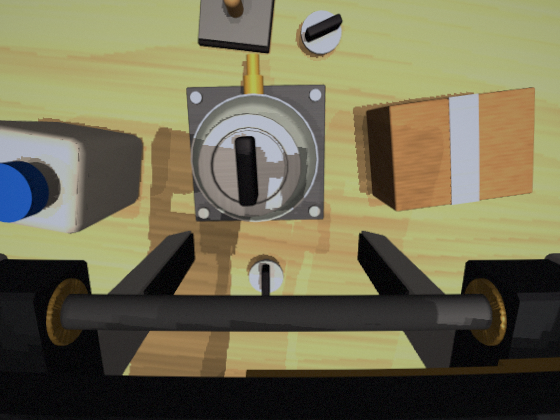

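The wrist view shows the bar upright at about (247,172), slightly tilted from the fingers, with both fingers clear of the jug and carton. The bar's angle is 9.1° and the tool's is 6.25°, so I turn by -2.8°, centre, and go down.

Emit:
send_rows(rows=[{"dx": 0, "dy": 0, "dz": 0, "roll": -2.8, "jaw": -1}, {"dx": 11, "dy": -7.5, "dz": 0, "roll": 0, "jaw": -1}, {"dx": 12, "dy": -8, "dz": 0, "roll": 0, "jaw": -1}, {"dx": 10.8, "dy": -7.6, "dz": 0, "roll": 0, "jaw": -1}, {"dx": 0, "dy": 0, "dz": 10, "roll": 0, "jaw": -1}, {"dx": 0, "dy": 0, "dz": 20, "roll": 0, "jaw": -1}, {"dx": 0, "dy": 0, "dz": 20, "roll": 0, "jaw": -1}, {"dx": 0, "dy": 0, "dz": 20, "roll": 0, "jaw": -1}, {"dx": 0, "dy": 0, "dz": 15, "roll": 0, "jaw": -1}, {"dx": 0, "dy": 0, "dz": 12, "roll": 0, "jaw": -1}, {"dx": 0, "dy": 0, "dz": 7, "roll": 0, "jaw": -1}, {"dx": 0, "dy": 0, "dz": 0, "roll": 0, "jaw": -1}])

```text
time_s: 3.2
ee_pos: [0.5508, 0.0508, 0.1448]
eef_rot: [-3.141, 0.003, 0.154]
force: [-0.7, -0.2, 0.2]
grip_width: 0.0941
grip_force: 0.0
```

Emit:
send_rows(rows=[{"dx": 0, "dy": 0, "dz": 0, "roll": 0, "jaw": 1}, {"dx": 0, "dy": 0, "dz": 0, "roll": 0, "jaw": 1}, {"dx": 0, "dy": 0, "dz": 0, "roll": 0, "jaw": 1}, {"dx": 0, "dy": 0, "dz": 0, "roll": 0, "jaw": 1}, {"dx": 0, "dy": 0, "dz": 0, "roll": 0, "jaw": 1}, {"dx": 0, "dy": 0, "dz": 0, "roll": 0, "jaw": 1}, {"dx": 0, "dy": 0, "dz": 0, "roll": 0, "jaw": 1}, {"dx": 0, "dy": 0, "dz": 0, "roll": 0, "jaw": 1}, {"dx": 0, "dy": 0, "dz": 0, "roll": 0, "jaw": 1}, {"dx": 0, "dy": 0, "dz": 0, "roll": 0, "jaw": 1}, {"dx": 0, "dy": 0, "dz": 0, "roll": 0, "jaw": 1}, {"dx": 0, "dy": 0, "dz": 0, "roll": 0, "jaw": 1}], force=25)

```text
time_s: 4.2
ee_pos: [0.552, 0.0519, 0.1465]
eef_rot: [-3.142, 0.0, 0.155]
force: [0.7, -0.5, 0.1]
grip_width: 0.0173
grip_force: 0.0
```

```bash
python3 -c "
from h import *
o=get_obs();print(o)"
```

```text
{'time_s': 4.2, 'qpos': array([2.77653016e-02, 3.64046679e-01, 1.57810917e+00, 1.79035375e-06,
       1.19944422e+00, 1.44327441e+00]), 'joint_vel': array([-2.84070969e-04, -2.22690721e-05, -1.18808290e-03, -2.41088985e-04,
       -5.65378141e-04, -1.21732793e-03]), 'tau': array([ 4.55586298e-03, -5.51505446e+01, -3.36074138e+01,  2.37148593e-02,
       -7.12290360e-02, -3.04085324e-05]), 'ee_pos': array([0.55196295, 0.05194392, 0.14646245]), 'eef_rot': array([-3.14159006e+00,  7.14783388e-06,  1.55286568e-01]), 'force': array([ 0.72372749, -0.52535014,  0.06145124]), 'moment': array([ 0.02735415,  0.06708593, -0.02452501]), 'grip_force': 0.0, 'grip_width': 0.017314493126418043}
```

Emit:
send_rows(rows=[{"dx": 0, "dy": -2, "dz": 0, "roll": 0, "jaw": 1}, {"dx": 0, "dy": 0, "dz": 0, "roll": 0, "jaw": 1}, {"dx": 0, "dy": 0, "dz": 0, "roll": 0, "jaw": 1}, {"dx": 0, "dy": 0, "dz": 0, "roll": 0, "jaw": 1}, {"dx": 0, "dy": 0, "dz": 0, "roll": 0, "jaw": 1}, {"dx": 0, "dy": 0, "dz": 0, "roll": 0, "jaw": 1}], force=25)

```text
time_s: 4.7
ee_pos: [0.5516, 0.054, 0.1464]
eef_rot: [-3.141, 0.0, 0.155]
force: [0.1, 0.8, -0.1]
grip_width: 0.0136
grip_force: 25.0
```

```bash
python3 -c "
from h import *
o=get_obs();print({k:o[k] for k in ('ee_pos','eef_rot','force','moment','grip_width','grip_force')})"
```

```text
{'ee_pos': array([0.55162694, 0.05400945, 0.14644271]), 'eef_rot': array([-3.14141515e+00,  1.21702416e-05,  1.55269299e-01]), 'force': array([ 0.07843224,  0.78680264, -0.05936212]), 'moment': array([0.25775167, 0.07232942, 0.01918622]), 'grip_width': 0.013624896901931352, 'grip_force': 25.000017285346985}
```

Emit:
send_rows(rows=[{"dx": 0, "dy": 0, "dz": 0, "roll": -2, "jaw": 1}, {"dx": 0, "dy": 0, "dz": 0, "roll": -2, "jaw": 1}, {"dx": 0, "dy": 0, "dz": 0, "roll": -2, "jaw": 1}, {"dx": 0, "dy": 0, "dz": 0, "roll": -2, "jaw": 1}, {"dx": 0, "dy": 0, "dz": 0, "roll": 0, "jaw": 1}])

```text
time_s: 5.12
ee_pos: [0.5518, 0.0534, 0.1465]
eef_rot: [3.141, -0.0, 0.296]
force: [1.0, -4.2, -0.9]
grip_width: 0.0138
grip_force: 25.0
```

```bash
cat > s.py <<'E'
from h import *
o=get_obs();print({k:np.round(o[k],4) for k in ('ee_pos','eef_rot','force','moment','grip_width','grip_force')},o['qpos'][5],o['tau'][5])
E
python3 s.py
```

```text
{'ee_pos': array([0.5518, 0.0534, 0.1465]), 'eef_rot': array([ 3.1407e+00, -2.0000e-04,  2.9630e-01]), 'force': array([ 0.9808, -4.223 , -0.8989]), 'moment': array([-0.5518, -0.2559, -0.0278]), 'grip_width': np.float64(0.0138), 'grip_force': np.float64(25.0003)} 1.3056959109364588 -0.8450444228947163
```

Emit:
send_rows(rows=[{"dx": 0, "dy": 0, "dz": 0, "roll": -2, "jaw": 1}, {"dx": 0, "dy": 0, "dz": 0, "roll": -2, "jaw": 1}, {"dx": 0, "dy": 0, "dz": 0, "roll": 0, "jaw": 1}])

```text
time_s: 5.37
ee_pos: [0.5523, 0.0528, 0.1466]
eef_rot: [3.139, -0.001, 0.365]
force: [4.6, -7.1, -2.2]
grip_width: 0.014
grip_force: 25.0
```

```bash
python3 s.py
```

```text
{'ee_pos': array([0.5523, 0.0528, 0.1466]), 'eef_rot': array([ 3.1392e+00, -9.0000e-04,  3.6490e-01]), 'force': array([ 4.6453, -7.1073, -2.2174]), 'moment': array([-1.6681, -0.9927, -0.2124]), 'grip_width': np.float64(0.014), 'grip_force': np.float64(25.0396)} 1.2367886834193018 -0.9922454506158829
```

Emit:
send_rows(rows=[{"dx": 0.3, "dy": 1.4, "dz": 0, "roll": 0, "jaw": 1}, {"dx": 0, "dy": 0, "dz": 0, "roll": -2, "jaw": 1}, {"dx": 0, "dy": 0, "dz": 0, "roll": -2, "jaw": 1}, {"dx": 0, "dy": 0, "dz": 0, "roll": 0, "jaw": 1}])

```text
time_s: 5.7
ee_pos: [0.553, 0.0517, 0.1466]
eef_rot: [3.14, -0.001, 0.435]
force: [4.6, -6.1, -0.9]
grip_width: 0.0138
grip_force: 25.2
```

```bash
python3 s.py
```

```text
{'ee_pos': array([0.553 , 0.0517, 0.1466]), 'eef_rot': array([ 3.1397e+00, -7.0000e-04,  4.3470e-01]), 'force': array([ 4.6266, -6.1078, -0.8932]), 'moment': array([-1.4747, -0.922 , -0.3726]), 'grip_width': np.float64(0.0138), 'grip_force': np.float64(25.1564)} 1.1647341241054583 -1.1477620527148247
```

Emit:
send_rows(rows=[{"dx": 0, "dy": 0, "dz": 0, "roll": -2, "jaw": 1}, {"dx": 0, "dy": 0, "dz": 0, "roll": -1, "jaw": 1}, {"dx": 0, "dy": 0, "dz": 0, "roll": 0, "jaw": 1}])

```text
time_s: 5.95
ee_pos: [0.5529, 0.0517, 0.1467]
eef_rot: [3.14, -0.0, 0.486]
force: [2.7, -6.3, 0.0]
grip_width: 0.0145
grip_force: 25.8
```

```bash
python3 s.py; python3 - <<'E'
from h import *
c=cam('scene');W=pts(c)
cv2.imwrite('pics/s2.png',cv2.resize(c['frame'][150:290,170:350,::-1],None,fx=4,fy=4)) 
m=(abs(W[...,2]-.150)<.022)&(np.hypot(W[...,0]-.551,W[...,1]-.0546)<.05)
print(m.sum())
E
```

```text
{'ee_pos': array([0.5529, 0.0517, 0.1467]), 'eef_rot': array([ 3.1399e+00, -3.0000e-04,  4.8570e-01]), 'force': array([ 2.7058, -6.3362,  0.0439]), 'moment': array([-1.4518, -0.609 , -0.5372]), 'grip_width': np.float64(0.0145), 'grip_force': np.float64(25.7955)} 1.1135842256410782 -0.989973172545433
663
```

View pics/s2.png

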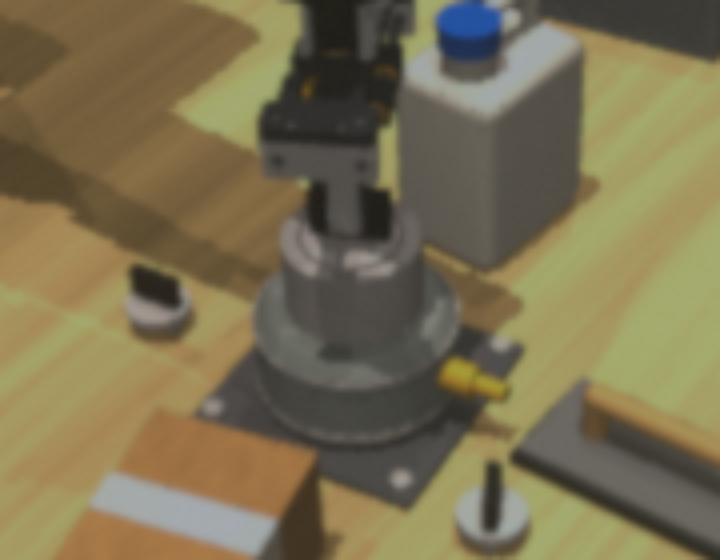

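The scene crop shows the bar still held at about (350,210) while the moment climbs (-0.54 N·m) and the jaws are being pried apart (13.6 to 14.5 mm). So anticlockwise is blocked at roughly 15-18°. I try clockwise.

Emit:
send_rows(rows=[{"dx": 0, "dy": 0, "dz": 0, "roll": 2.5, "jaw": 1}, {"dx": 0, "dy": 0, "dz": 0, "roll": 2.5, "jaw": 1}, {"dx": 0, "dy": 0, "dz": 0, "roll": 2.5, "jaw": 1}, {"dx": 0, "dy": 0, "dz": 0, "roll": 2.5, "jaw": 1}, {"dx": 0, "dy": 0, "dz": 0, "roll": 2.5, "jaw": 1}, {"dx": 0, "dy": 0, "dz": 0, "roll": 2.5, "jaw": 1}, {"dx": 0, "dy": 0, "dz": 0, "roll": 2, "jaw": 1}, {"dx": 0, "dy": 0, "dz": 0, "roll": 2, "jaw": 1}, {"dx": 0, "dy": 0, "dz": 0, "roll": 0, "jaw": 1}])

```text
time_s: 6.75
ee_pos: [0.5523, 0.0527, 0.1464]
eef_rot: [-3.141, 0.0, 0.153]
force: [-0.3, 0.6, 0.2]
grip_width: 0.0135
grip_force: 24.9
```

```bash
python3 s.py
```

```text
{'ee_pos': array([0.5523, 0.0527, 0.1464]), 'eef_rot': array([-3.1414e+00,  3.0000e-04,  1.5250e-01]), 'force': array([-0.3071,  0.57  ,  0.166 ]), 'moment': array([0.0539, 0.044 , 0.0198]), 'grip_width': np.float64(0.0135), 'grip_force': np.float64(24.9397)} 1.4473465502453888 0.7757183723151684
```

Emit:
send_rows(rows=[{"dx": 0, "dy": 0, "dz": 0, "roll": 2.5, "jaw": 1}, {"dx": 0, "dy": 0, "dz": 0, "roll": 2.5, "jaw": 1}, {"dx": 0, "dy": 0, "dz": 0, "roll": 2.5, "jaw": 1}, {"dx": 0, "dy": 0, "dz": 0, "roll": 2.5, "jaw": 1}, {"dx": 0, "dy": 0, "dz": 0, "roll": 0, "jaw": 1}])

```text
time_s: 7.17
ee_pos: [0.5524, 0.0527, 0.1464]
eef_rot: [-3.142, 0.0, -0.021]
force: [-0.0, 0.5, -0.1]
grip_width: 0.014
grip_force: 24.9
```

```bash
python3 s.py
```

```text
{'ee_pos': array([0.5524, 0.0527, 0.1464]), 'eef_rot': array([-3.1415e+00,  2.0000e-04, -2.0900e-02]), 'force': array([-0.008 ,  0.5175, -0.148 ]), 'moment': array([0.1043, 0.08  , 0.0213]), 'grip_width': np.float64(0.014), 'grip_force': np.float64(24.9398)} 1.6208117604671104 0.9820913895964622
```

Emit:
send_rows(rows=[{"dx": 0, "dy": 0, "dz": 0, "roll": 2.5, "jaw": 1}, {"dx": 0, "dy": 0, "dz": 0, "roll": 2.5, "jaw": 1}, {"dx": 0, "dy": 0, "dz": 0, "roll": 2.5, "jaw": 1}, {"dx": 0, "dy": 0, "dz": 0, "roll": 2.5, "jaw": 1}, {"dx": 0, "dy": 0, "dz": 0, "roll": 0, "jaw": 1}])

```text
time_s: 7.58
ee_pos: [0.5524, 0.0527, 0.1465]
eef_rot: [-3.142, 0.0, -0.194]
force: [0.2, 1.1, 1.0]
grip_width: 0.0138
grip_force: 24.9
```

```bash
python3 s.py
```

```text
{'ee_pos': array([0.5524, 0.0527, 0.1465]), 'eef_rot': array([-3.1415e+00,  1.0000e-04, -1.9410e-01]), 'force': array([0.2472, 1.1103, 1.0018]), 'moment': array([ 0.1217,  0.075 , -0.006 ]), 'grip_width': np.float64(0.0138), 'grip_force': np.float64(24.9397)} 1.794024917184351 0.9910125285387039
```

Emit:
send_rows(rows=[{"dx": 0, "dy": 0, "dz": 0, "roll": 3, "jaw": 1}, {"dx": 0, "dy": 0, "dz": 0, "roll": 3, "jaw": 1}, {"dx": 0, "dy": 0, "dz": 0, "roll": 3, "jaw": 1}, {"dx": 0, "dy": 0, "dz": 0, "roll": 3, "jaw": 1}, {"dx": 0, "dy": 0, "dz": 0, "roll": 3, "jaw": 1}, {"dx": 0, "dy": 0, "dz": 0, "roll": 3, "jaw": 1}, {"dx": 0, "dy": 0, "dz": 0, "roll": 3, "jaw": 1}, {"dx": 0, "dy": 0, "dz": 0, "roll": 3, "jaw": 1}, {"dx": 0, "dy": 0, "dz": 0, "roll": 3, "jaw": 1}, {"dx": 0, "dy": 0, "dz": 0, "roll": 3, "jaw": 1}, {"dx": 0, "dy": 0, "dz": 0, "roll": 3, "jaw": 1}, {"dx": 0, "dy": 0, "dz": 0, "roll": 0, "jaw": 1}])

```text
time_s: 8.58
ee_pos: [0.5524, 0.0528, 0.1465]
eef_rot: [-3.141, 0.0, -0.77]
force: [-0.2, 0.2, -0.8]
grip_width: 0.0137
grip_force: 24.9
```

```bash
python3 s.py
```

```text
{'ee_pos': array([0.5524, 0.0528, 0.1465]), 'eef_rot': array([-3.1415e+00,  1.0000e-04, -7.6970e-01]), 'force': array([-0.2321,  0.1612, -0.7659]), 'moment': array([ 0.1919,  0.006 , -0.0335]), 'grip_width': np.float64(0.0137), 'grip_force': np.float64(24.94)} 2.3695588903464064 1.198682226240635
```

Emit:
send_rows(rows=[{"dx": 0, "dy": 0, "dz": 0, "roll": 3, "jaw": 1}, {"dx": 0, "dy": 0, "dz": 0, "roll": 3, "jaw": 1}, {"dx": 0, "dy": 0, "dz": 0, "roll": 2, "jaw": 1}, {"dx": 0, "dy": 0, "dz": 0, "roll": 0, "jaw": 1}])

```text
time_s: 8.92
ee_pos: [0.5524, 0.0528, 0.1465]
eef_rot: [-3.142, 0.0, -0.908]
force: [0.5, 0.2, -0.7]
grip_width: 0.0137
grip_force: 24.9
```

```bash
python3 s.py
```

```text
{'ee_pos': array([0.5524, 0.0528, 0.1465]), 'eef_rot': array([-3.1415e+00,  1.0000e-04, -9.0760e-01]), 'force': array([ 0.4913,  0.2261, -0.6806]), 'moment': array([ 0.206 , -0.0036, -0.0096]), 'grip_width': np.float64(0.0137), 'grip_force': np.float64(24.9402)} 2.50750722962643 0.9023518301546574
```

Turned 61° clockwise without resistance. Next is a cautious lift test.

Emit:
send_rows(rows=[{"dx": 0, "dy": 0, "dz": -2, "roll": 0, "jaw": 1}, {"dx": 0, "dy": 0, "dz": -2, "roll": 0, "jaw": 1}, {"dx": 0, "dy": 0, "dz": -2, "roll": 0, "jaw": 1}, {"dx": 0, "dy": 0, "dz": -2, "roll": 0, "jaw": 1}, {"dx": 0, "dy": 0, "dz": 0, "roll": 0, "jaw": 1}])

```text
time_s: 9.33
ee_pos: [0.5526, 0.0527, 0.1549]
eef_rot: [-3.141, -0.0, -0.909]
force: [0.3, -0.7, -2.2]
grip_width: 0.0139
grip_force: 24.9
```

```bash
python3 s.py
```

```text
{'ee_pos': array([0.5526, 0.0527, 0.1549]), 'eef_rot': array([-3.1411e+00, -4.0000e-04, -9.0870e-01]), 'force': array([ 0.3454, -0.6837, -2.2106]), 'moment': array([ 0.0353, -0.0415, -0.0101]), 'grip_width': np.float64(0.0139), 'grip_force': np.float64(24.9439)} 2.508607296633712 -0.025346075417473912
```

Emit:
send_rows(rows=[{"dx": 0, "dy": 0, "dz": -6, "roll": 0, "jaw": 1}, {"dx": 0, "dy": 0, "dz": -8, "roll": 0, "jaw": 1}, {"dx": 0, "dy": 0, "dz": -10, "roll": 0, "jaw": 1}, {"dx": 0, "dy": 0, "dz": -12, "roll": 0, "jaw": 1}, {"dx": 0, "dy": 0, "dz": -12, "roll": 0, "jaw": 1}, {"dx": 0, "dy": 0, "dz": -12, "roll": 0, "jaw": 1}, {"dx": 0, "dy": 0, "dz": -12, "roll": 0, "jaw": 1}, {"dx": 0, "dy": 0, "dz": -10, "roll": 0, "jaw": 1}, {"dx": 0, "dy": 0, "dz": -6, "roll": 0, "jaw": 1}, {"dx": 0, "dy": 0, "dz": -4, "roll": 0, "jaw": 1}, {"dx": 0, "dy": 0, "dz": 0, "roll": 0, "jaw": 1}, {"dx": 0, "dy": 0, "dz": 0, "roll": 0, "jaw": 1}])

```text
time_s: 10.33
ee_pos: [0.5523, 0.0527, 0.2462]
eef_rot: [3.141, 0.0, -0.909]
force: [0.2, 0.5, -2.2]
grip_width: 0.014
grip_force: 24.9
```

Emit:
send_rows(rows=[{"dx": 0, "dy": 0, "dz": 0, "roll": 0, "jaw": 1}, {"dx": 0, "dy": 0, "dz": 0, "roll": 0, "jaw": 1}, {"dx": 0, "dy": 0, "dz": 0, "roll": 0, "jaw": 1}, {"dx": 0, "dy": 0, "dz": 0, "roll": 0, "jaw": 1}, {"dx": 0, "dy": 0, "dz": 0, "roll": 0, "jaw": 1}, {"dx": 0, "dy": 0, "dz": 0, "roll": 0, "jaw": 1}])

```text
time_s: 10.83
ee_pos: [0.5524, 0.0527, 0.2464]
eef_rot: [3.142, 0.0, -0.909]
force: [-0.7, -0.1, -1.5]
grip_width: 0.0138
grip_force: 24.9
```

```bash
python3 s.py; python3 - <<'E'
from h import *
c=cam('scene')
cv2.imwrite('pics/s3.png',cv2.resize(c['frame'][120:290,170:350,::-1],None,fx=3.5,fy=3.5)) 
E
```

```text
{'ee_pos': array([0.5524, 0.0527, 0.2464]), 'eef_rot': array([ 3.1415e+00,  1.0000e-04, -9.0940e-01]), 'force': array([-0.7207, -0.1196, -1.4796]), 'moment': array([ 0.1291,  0.0193, -0.0178]), 'grip_width': np.float64(0.0138), 'grip_force': np.float64(24.9439)} 2.509362426692516 0.00033684838854242116
```

View pics/s3.png

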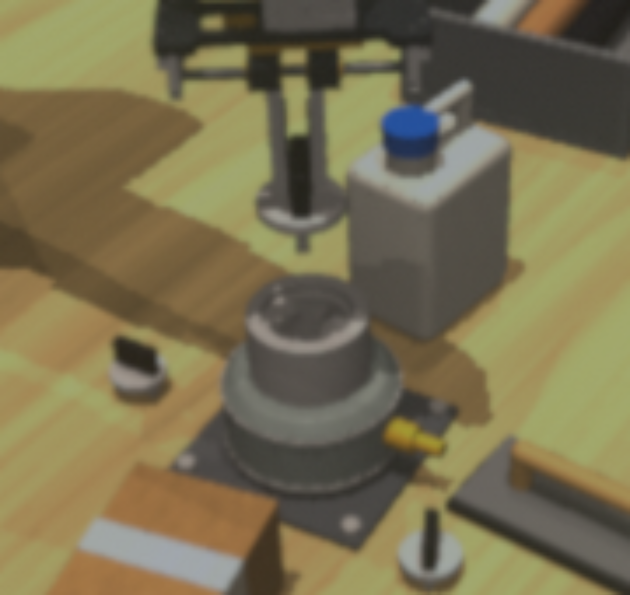

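The crop shows the cap held upright at about (300,190) above the open mouth at (305,310), with the jug, carton and float untouched.

```bash
python3 -c "
from station import *
print(hand_in())"
```

```text
the job is handed in; nothing more can be done
None
```

The cap was blocked anticlockwise at roughly 15–18° and turned freely clockwise to about 61°; I lifted it off and handed in with it held upright and still, 10 cm above its seat over the tank's mouth, and the jug, carton and float untouched.

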